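Load a tin into the sprung holding bay

TASK

Slide the red tin gently up against the guide rail's wall before the yellow mark, then push it along the wall, keeping it against the wall all the way, past the sprung blue roller and into the holding bay. Press it firmly home against the rubber bumper, feeling for it and never hard enough to dent the tin, then let go so that the roller keeps it there. Keep the tin standing flat on the worktop and leave the jar, bowl and plate where they are.

Things in the scene. Friction and masses are not known exactly. Their poses are not given: they have to be found in the camera images.
- tin: Flat round closed food tin, red with a pale band, upright: 100 mm diameter (too wide to grip), 60 mm high, 0.5 to 0.7 kg. Origin: centre of its underside, z up. Starts 15 to 60 mm clear of the wall, before the yellow mark. Smooth: slides on the worktop at 1.5 to 3.5 N; dents above 24 N from the fingers.
- rail: Fixed guide rail, a straight aluminium wall 400 mm long, 42 mm high, 12 mm thick, on the worktop, slightly turned each time. Origin at worktop height, z up. Guiding face: plane x = 0, y = +200 to -200 mm. The tin slides on the worktop on the -x side (the robot's) and travels towards -y; touching the wall, its centre is at x = -50 mm. A 4 mm high flange reaches to x = +42 mm behind the wall.
- yellow_mark (a point): Top of the 10 mm wide yellow mark on the wall, at y = +80 mm in the rail's frame, 42 mm high. While the tin's centre is between here and the bay it must stay against the wall (gap under 7 mm).
- bay_roller (a point): Top centre of the blue keeper roller at rest: 20 mm diameter, 44 mm high, turns freely; x = -92, y = -60 mm in the rail's frame (point fixed to the rail). Its spring slide yields straight away from the wall, 1.5 N plus 0.2 N/mm, 26 mm at most; a passing tin moves it 18 mm. It resists the push (4 to 10 N with friction) until the tin's centre is level with it; past that it holds the tin in.
- keeper_housing (a point): Top centre of the keeper's fixed grey housing, 64 mm (rail's x) by 60 mm, 46 mm high, on the robot's side of the lane: x = -190 to -126 mm, y = -90 to -30 mm in the rail's frame.
- end_stop: Fixed grey stop block, 80 x 50 mm foot, 44 mm high, black knob on top, at the bay's far end. Origin under its centre, at x = -50, y = -215 mm in the rail's frame, same axes. On its +y side a rod carries the black rubber bumper (face 40 mm wide, 11 to 41 mm high). The bumper face was set by hand 65 to 87 mm in front (+y) of this origin: not measured, feel for it.
- bay_centre (a point): Middle of the bay on the worktop, x = -50, y = -89 mm in the rail's frame: a tin touching the bumper has its centre within 11 mm of here, along y (18 to 40 mm beyond the roller). The bumper yields 0.2 mm per newton on a stiff spring: press the tin on it with 10 to 15 N to seat it; above 20 N the tin dents.
- spice_jar: Bystander: jar with green cap, 48 mm diameter, 85 mm high, standing behind the wall. Origin at the centre of its underside.
- sauce_bowl: Bystander: small blue bowl, 90 mm across, 40 mm high, standing behind the wall. Origin at the centre of its underside.
- side_plate: Bystander: white side plate, 130 mm across, 18 mm high, on the robot's side near the end stop. Origin at the centre of its underside.

How it is judged (in metres and radians):
On the way, in this order (a step that is already met when the one before it is completed fails the run):
1. the tin is up against the wall, still before the yellow mark (x of tin in the frame of rail above -0.053 m and y of tin in the frame of rail above 0.08 m), for 0.1 s.
2. the tin, against the wall, goes past the roller (x of tin in the frame of rail above -0.054 m and y of tin in the frame of rail below -0.062 m), for 0.05 s.
3. the tin is pressed home on the bumper with more than 7 N (contact force between tin and end_stop above 7 N), for 0.2 s.
At the end, for the whole second after the job is handed in: The tin stands flat and at rest in the bay, touching the bumper (more than 0.2 N), its centre 12 to 48 mm beyond the roller, within 4 mm of the wall, held by the roller (y of tin in the frame of rail between -0.108 and -0.072 m and x of tin in the frame of rail above -0.054 m and contact force between tin and end_stop above 0.2 N and linear speed of tin below 0.01 m/s and angle between tin's own z axis and vertical below 0.08 rad).
It fails at once if the tin leaves the wall by more than 7 mm between the yellow mark and the bay (y of tin in the frame of rail below 0.08 m and x of tin in the frame of rail below -0.057 m).
It fails at once if the fingers or the arm dent the tin (more than 24 N) (contact force between any of the fingers, the arm and tin above 24 N).
It fails at once if the tin is pressed on the bumper with more than 20 N (contact force between tin and end_stop above 20 N).
It fails at once if the tin is tipped or lifted (angle between tin's own z axis and vertical above 0.2 rad or height (world z) of tin above 0.02 m).
It fails at once if the jar, bowl or plate is moved more than 15 mm (distance of any of spice_jar, sauce_bowl, side_plate from where it was at the start of the episode above 0.015 m).
It also fails if it takes over 72 s, if anything falls off the work surface, if the arm or the gripper's body presses on something with over 40 N, if the wrist force passes 120 N, or if a joint passes its speed limit or range.

ROBOT

A 6-joint arm with a two-finger parallel gripper is mounted at the origin on the work surface. World frame = base frame: x ahead of the robot, y to its left, z up, the work surface at z = 0. Lengths are in m, angles in degrees, forces in N, time in s.
With the tool pointing down it reaches from about 0.35 to 0.875 m from the base axis. Payload 4.2 kg.
Tool frame: the origin (TCP) lies midway between the tips of the shut fingers; the grasp point (between the pads) lies r.pinch_z behind it (r.pinch_z is the distance from the TCP to the grasp point, in m); z points along the fingers, y is the direction in which the jaws open and shut (so a half turn about z gives the same grasp; the last joint's range is limited). The gripper opens to 87 mm and grips with 3 to 60 N. Pads are 19 mm wide; open, the fingers measure 117 mm over their backs; the gripper's body (75 mm by 190 mm) begins 51 mm behind the grasp point.
Start: joints at [-58.98, 22.042, 0.453, 0, -68.411, -14.817], TCP at [0.174, -0.6, 0.223] pointing down, gripper open.
Joint ranges: [-179.83, 179.83], [-69.29, 118.12], [-61.27, 80.66], [-181.25, 117.63], [-171.15, -9.14], [-177.46, 177.46]. Speed limits (degrees/s): [159.86, 159.86, 180, 180, 180, 180].

INTERFACE

Orientations are given as a 3x3 rotation matrix whose columns are the frame's x, y, z axes.
In Python, from station import r gives the robot as it stands. The module is installed in compiled form; this text tells all that it offers.
- The arm moves only by the tool play_rows, never from a script. Its argument "deltas" is a list of rows, each a list of 7 numbers: the shift along the tool's x, y, z in units of 25 mm (1.0 is 25 mm), then the turn, a rotation vector about the tool's x, y, z in units of 5 degrees (1.0 is 5 degrees), then the finger opening in mm, from 0 to 87. In form: [[tx, ty, tz, wx, wy, wz, fingers], ...]. A call has 1 to 12 rows; each row is the pose to reach, as a shift and turn from the pose commanded when the call began, along the tool's axes at that moment; what a row does not reach only later rows make up. A row lasts 1/10 s, in which the tool goes at most 50 mm and 8.59 degrees, less where a joint would pass 70% of its speed; a pose out of reach is approached as far as the arm can. A call with a gripper value outside its range is refused whole. The fingers move at their own pace and stop on an object; the grip force is fixed at half the most. Time passes only in rows, so rows that repeat a pose let the fingers close. It gives the time, the measured TCP pose, the force and the opening at its end, in the units of the state.
- r.sense(): the state, without advancing time (a new reading comes with each control period).
- r.capture(name): name is "side" or "top" or "wrist"; returns a dict with "pixels" (384x512x3 uint8, red, green, blue), "camera_matrix" (3x3 intrinsics, pixels), "k1" (the pictures are not rectified: a ray, as slopes to the right and down, at radius r is drawn at 1 + k1 r^2 times it, then the intrinsics apply), "R" (3x3) and "t" (3): a world point X has camera coordinates R X + t; the wrist camera has in their place "T_tool_cam" (4x4, takes a point from camera to tool coordinates, whose origin is the TCP and whose axes are the flange's). Camera axes: x right, y down, z forward; pixel columns grow to the right and rows downward; lengths in m; the calibration is good to about 2 mm. A picture is of the moment at which its call begins: read the wrist's pose just before it. There is no depth.
- r.finish_job(): hands the job in, once; it reports no verdict.
Trained networks look in the newest picture that a camera, given by its name, has taken for a name from the list of things; names that differ only in an ending like _2 or _b are one class to them, and where a whole thing is asked for, a point or a joint stands for the part that bears it (a point fixed in the world has none). Each returns a list of dicts, best first, with "score" (0 to 1); they miss things now and then, are a little off and sometimes report something else, mostly with a low value. They report only what shows in the picture. A call takes as long as a camera call.
- r.spot_in(camera, target): "centre" ([x, y, z] in m, in world coordinates, good to about 4 mm: the middle of the surface that is visible of it).
- r.cut_out(camera, target): "region" (384x512 bool, what is visible of it).
The state is a dict: "time_s": time; "joints": joint angles; "joint_velocities": joint speeds; "effort": joint torques, N m; "tcp_pos": TCP position; "ee_rot": TCP orientation; "wrist_force": force on the tool from outside, world axes, zero at the start; "moment": the same for the moment, N m; "gripper_width": opening from 0.0 (shut) to 1.0 (fully open).
Only numpy, scipy, OpenCV 4.12 (cv2) and the standard library are available. Lean on these libraries where they do the work, as an engineer would, in place of code of your own. Each camera call takes 0.05 s, during which the arm holds its last target.

## Working session

There is one attempt and no reset: what is moved stays moved. The work goes in short steps, Python scripts to look and compute and a tool call to move; the robot and the scene stay as the last step left them, time stands still between calls to the robot, and variables do not carry over. Pictures are saved under pics/ and viewed, and the job is handed in when it is done.

Besides the shell and the picture viewer there is one more tool, called after ">>>" as name([rows], argument=value, ...), one row to a line, values as JSON. play_rows: Moves the arm, as the interface text tells. Its arguments: {"type":"object","properties":{"deltas":{"type":"array","items":{"type":"array","items":{"type":"number"}}}},"required":["deltas"]}

```bash
mkdir -p pics; ls
cat > h.py <<'E'
import numpy as np, cv2
from station import r
def cap(n,f=None):
    c=r.capture(n)
    if f: cv2.imwrite('pics/'+f,c['pixels'][:,:,::-1])
    return c
def proj(c,X):
    X=np.atleast_2d(X); p=X@np.array(c['R']).T+np.array(c['t']); s=p[:,:2]/p[:,2:]
    s=s*(1+c['k1']*(s**2).sum(1,keepdims=True)); K=np.array(c['camera_matrix'])
    return s@K[:2,:2].T+K[:2,2]
def unproj(c,uv,z):
    K=np.array(c['camera_matrix']); d=(np.atleast_2d(uv)-K[:2,2])@np.linalg.inv(K[:2,:2]).T
    s=d.copy()
    for _ in range(30): s=d/(1+c['k1']*(s**2).sum(1,keepdims=True))
    R=np.array(c['R']);t=np.array(c['t']); o=-R.T@t
    D=np.c_[s,np.ones(len(s))]@R
    return o+D*((z-o[2])/D[:,2])[:,None]
E
python3 - <<'E'
from h import *
s=r.sense()
for k,v in s.items(): print(k,np.round(v,3).tolist())
for n in ['top','side']:
    c=cap(n,n+'0.png')
    print(n,'campos',np.round(-np.array(c['R']).T@np.array(c['t']),3),c['k1'],np.array(c['camera_matrix'])[0,0])
    for t in ['tin','rail','yellow_mark','bay_roller','keeper_housing','end_stop','bay_centre','spice_jar','sauce_bowl','side_plate']:
        print(t,[(np.round(d['centre'],3).tolist(),round(d['score'],2)) for d in r.spot_in(n,t)][:2])
print(r.sense()['time_s'],r.pinch_z)
E
```

```text
pics
time_s 0.0
joints [-58.98, 22.089, 0.381, -0.029, -68.414, -14.819]
joint_velocities [-0.066, -0.013, 0.057, 0.056, 0.021, -0.077]
effort [-0.0, -39.067, 18.741, 4.22, 0.011, -0.0]
tcp_pos [0.174, -0.6, 0.221]
ee_rot [[-0.96, -0.279, -0.001], [-0.279, 0.96, 0.002], [0.0, 0.002, -1.0]]
wrist_force [0.159, 0.698, -0.325]
moment [-0.01, -0.014, -0.047]
gripper_width 1.001
top campos [ 0.497 -0.022  0.922] 0.04243800915842779 482.55424474888736
tin [([0.473, 0.096, 0.061], 0.76)]
rail [([0.583, -0.099, 0.008], 0.67)]
yellow_mark [([0.581, -0.098, 0.01], 0.65)]
bay_roller [([0.586, -0.093, 0.008], 0.84)]
keeper_housing [([0.58, -0.093, 0.014], 0.72)]
end_stop [([0.539, -0.252, 0.041], 0.78), ([0.398, -0.354, 0.007], 0.38)]
bay_centre [([0.585, -0.091, 0.009], 0.84)]
spice_jar [([0.672, 0.039, 0.083], 0.6)]
sauce_bowl [([0.712, -0.15, 0.022], 0.94)]
side_plate [([0.396, -0.354, 0.011], 0.73), ([0.474, 0.093, 0.06], 0.21)]
side campos [ 0.555 -0.931  0.615] -0.1110308882155148 452.4145697463485
tin [([0.479, 0.062, 0.048], 0.94)]
rail [([0.58, -0.125, 0.019], 0.92)]
yellow_mark []
bay_roller [([0.578, -0.126, 0.02], 0.93)]
keeper_housing [([0.571, -0.122, 0.017], 0.79)]
end_stop [([0.542, -0.278, 0.03], 0.9), ([0.575, -0.126, 0.018], 0.51)]
bay_centre [([0.576, -0.123, 0.019], 0.87)]
spice_jar [([0.678, 0.027, 0.055], 0.96)]
sauce_bowl [([0.706, -0.129, 0.025], 0.74), ([0.677, 0.027, 0.05], 0.68)]
side_plate [([0.397, -0.343, 0.014], 0.65)]
1.1 0.0187
```

View pics/top0.png

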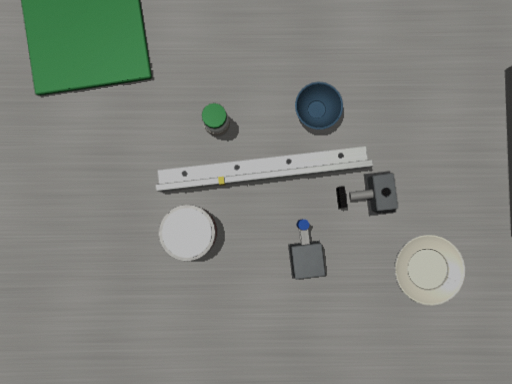

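View pics/side0.png

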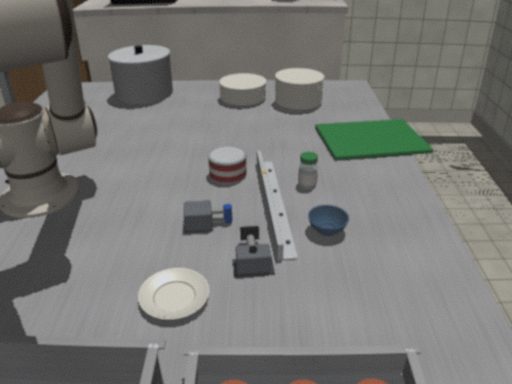

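Run:
```python
import cv2
a=cv2.imread('pics/top0.png')
b=a[135:285,145:345]; cv2.imwrite('pics/z1.png',cv2.resize(b,None,fx=4,fy=4,interpolation=cv2.INTER_CUBIC))
b=a[135:285,260:410]; cv2.imwrite('pics/z2.png',cv2.resize(b,None,fx=4,fy=4,interpolation=cv2.INTER_CUBIC))
```

```text
(no output)
```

View pics/z1.png

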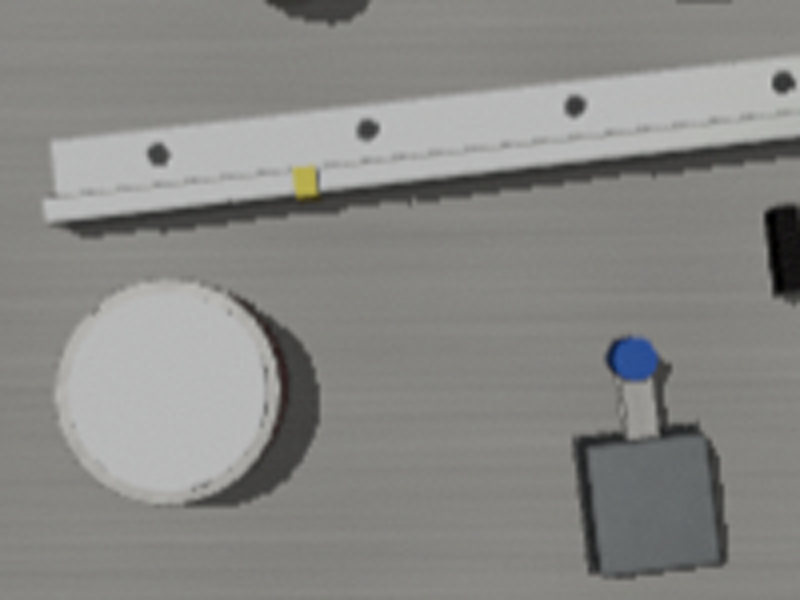

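View pics/z2.png

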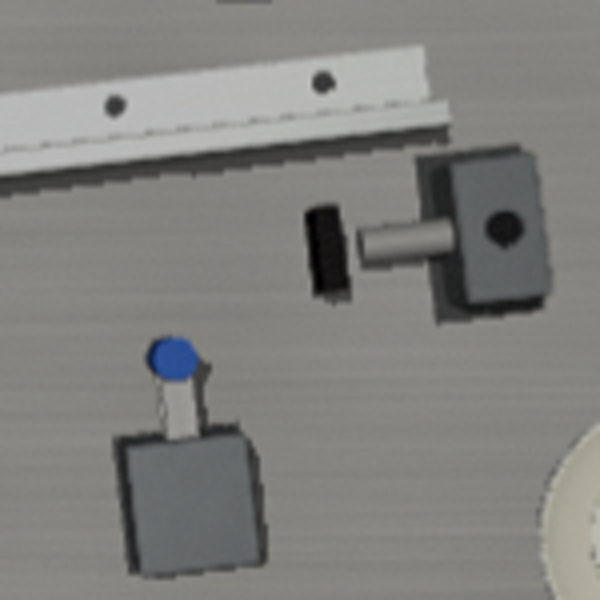

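```bash
cat > rail.py <<'E'
from h import *
from scipy.optimize import least_squares
def fit(c,uv,P):
    def X(p):
        co,si=np.cos(p[2]),np.sin(p[2]); return np.c_[p[0]+co*P[:,0]-si*P[:,1],p[1]+si*P[:,0]+co*P[:,1],P[:,2]]
    s=least_squares(lambda p:(proj(c,X(p))-uv).ravel(),[0.57,-0.08,0.1]); return s.x,proj(c,X(s.x))-uv
E
python3 - <<'E'
from rail import *
c=r.capture('top')
a=np.array
z1=lambda u,v:(u/4-.375+145,v/4-.375+135)
z2=lambda u,v:(u/4-.375+260,v/4-.375+135)
uv=a([z1(45,222),z1(306,197),z2(449,128),z1(633,358),z1(655,503),z1(600,574),z1(725,562)])
P=a([[0,.2,.042],[0,.08,.042],[0,-.2,.042],[-.092,-.06,.044],[-.158,-.06,.046],[-.190,-.03,.046],[-.190,-.09,.046]])
x,res=fit(c,uv,P); print(np.round(x,4),np.degrees(x[2])); print(np.round(res,2))
x2,res=fit(c,uv[:3],P[:3]); print(np.round(x2,4),np.degrees(x2[2]));print(np.round(res,2))
tin=unproj(c,[z1(168,392)],.06)[0]; print('tin',tin, unproj(c,[z1(56,392),z1(281,392),z1(168,280),z1(168,504)],.06))
bump=unproj(c,[z2(305,208),z2(315,297)],.041); print('bumper top face edge',bump)
for X in (x,x2):
  co,si=np.cos(X[2]),np.sin(X[2]);R=a([[co,-si],[si,co]])
  print('tin rail',R.T@(tin[:2]-X[:2]),'bump',[R.T@(b[:2]-X[:2]) for b in bump])
c=r.capture('side')
# side view overlay of the fit
im=c['pixels'][:,:,::-1].copy()
X=x;co,si=np.cos(X[2]),np.sin(X[2]);R=a([[co,-si],[si,co]])
def W(p): return np.r_[X[:2]+R@a(p[:2]),p[2]]
im=cv2.resize(im,None,fx=3,fy=3)
for p in P: u=proj(c,W(p))[0]*3+1; cv2.circle(im,(int(u[0]),int(u[1])),3,(0,255,0),-1)
for th in np.arange(0,6.28,.2):
    u=proj(c,[tin[0]+.05*np.cos(th),tin[1]+.05*np.sin(th),.06])[0]*3+1; cv2.circle(im,(int(u[0]),int(u[1])),2,(255,0,0),-1)
cv2.imwrite('pics/ov.png',im[400:860,480:1000])
E
```

```text
[ 0.5734 -0.0455  0.1077] 6.170688605366853
[[-0.59  0.23]
 [-0.16 -1.18]
 [ 0.93 -1.74]
 [ 0.41 -0.32]
 [-0.43 -0.09]
 [-1.    1.98]
 [ 0.85  1.01]]
[ 0.5715 -0.0454  0.1004] 5.753132890772936
[[-0.73  0.44]
 [-0.25 -0.5 ]
 [ 1.    0.04]]
tin [0.47507115 0.09419419 0.06      ] [[0.47565416 0.14362012 0.06      ]
 [0.47450193 0.04415271 0.06      ]
 [0.5247632  0.09415093 0.06      ]
 [0.42577771 0.09420169 0.06      ]]
bumper top face edge [[ 0.55565376 -0.1761559   0.041     ]
 [ 0.51490089 -0.17990405  0.041     ]]
tin rail [-0.08271317  0.14949201] bump [array([-0.03165759, -0.12795358]), array([-0.07257724, -0.12729945])]
tin rail [-0.08199463  0.14858919] bump [array([-0.02891847, -0.12847696]), array([-0.0698418 , -0.12812105])]
```

View pics/ov.png

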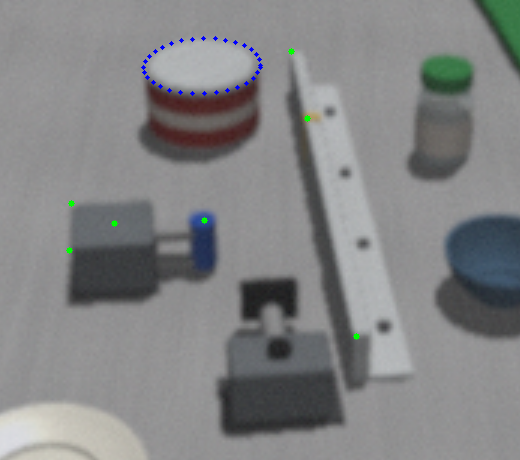

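```bash
cat > cv.py <<'E'
import numpy as np, json, os
from scipy.spatial.transform import Rotation as Ro
RX,RY,RA=0.572,-0.0455,5.95
def w(x,y,z):
    a=np.radians(RA); return np.array([RX+np.cos(a)*x-np.sin(a)*y, RY+np.sin(a)*x+np.cos(a)*y, z])
def torail(p):
    a=np.radians(RA); d=np.array(p[:2])-[RX,RY]; return np.array([np.cos(a)*d[0]+np.sin(a)*d[1],-np.sin(a)*d[0]+np.cos(a)*d[1]])
def rot(h,tilt=0):  # tool x heading h deg (world), tilt about tool y
    h=np.radians(h); c,s=np.cos(h),np.sin(h)
    R=np.array([[c,s,0],[s,-c,0],[0,0,-1.]]); return R@Ro.from_rotvec([0,np.radians(tilt),0]).as_matrix()
def delta(p0,R0,p1,R1):
    d=R0.T@(np.array(p1)-p0)/0.025; t=np.degrees(Ro.from_matrix(R0.T@R1).as_rotvec())/5
    return np.round(np.r_[d,t],3).tolist()
E
python3 - <<'E'
from cv import *
p0=np.array([.174,-.6,.223]);R0=rot(-163.797)
print(delta(p0,R0,[.46,-.28,.22],rot(-69)))
print(w(-.156,.129,.22), delta([.46,-.28,.22],rot(-69),w(-.156,.129,.12),rot(-69)))
E
```

```text
[-14.557, 9.099, 0.12, -0.0, -0.0, -18.959]
[0.4034682 0.066634  0.22     ] [-13.755, -2.858, 4.0, 0.0, 0.0, 0.0]
```

>>> play_rows([
  [-1.45, 0.91, 0, 0, 0, -1.6, 0],
  [-2.9, 1.82, 0, 0, 0, -3.2, 0],
  [-4.35, 2.73, 0, 0, 0, -4.8, 0],
  [-5.8, 3.64, 0, 0, 0, -6.4, 0],
  [-7.25, 4.55, 0, 0, 0, -8, 0],
  [-8.7, 5.46, 0, 0, 0, -9.6, 0],
  [-10.15, 6.37, 0, 0, 0, -11.2, 0],
  [-11.6, 7.28, 0, 0, 0, -12.8, 0],
  [-13.05, 8.19, 0, 0, 0, -14.4, 0],
  [-14.56, 9.1, 0.12, 0, 0, -16, 0],
  [-14.56, 9.1, 0.12, 0, 0, -17.6, 0],
  [-14.56, 9.1, 0.12, 0, 0, -18.96, 0],
])

```text
time_s: 2.4
tcp_pos: [0.4615, -0.2788, 0.2194]
ee_rot: [[0.366, -0.931, -0.0], [-0.931, -0.366, 0.0], [-0.0, 0.0, -1.0]]
wrist_force: [0.1, 0.2, -0.0]
gripper_width: 0.03
```

>>> play_rows([
  [-1.6, -0.33, 0, 0, 0, 0, 0],
  [-3.2, -0.66, 0, 0, 0, 0, 0],
  [-4.8, -1, 0.5, 0, 0, 0, 0],
  [-6.4, -1.33, 1, 0, 0, 0, 0],
  [-8, -1.66, 1.5, 0, 0, 0, 0],
  [-9.6, -2, 2, 0, 0, 0, 0],
  [-11.2, -2.33, 2.7, 0, 0, 0, 0],
  [-12.8, -2.66, 3.4, 0, 0, 0, 0],
  [-13.4, -2.8, 3.8, 0, 0, 0, 0],
  [-13.76, -2.86, 4, 0, 0, 0, 0],
  [-13.76, -2.86, 4, 0, 0, 0, 0],
  [-13.76, -2.86, 4, 0, 0, 0, 0],
])

```text
time_s: 3.6
tcp_pos: [0.4043, 0.0664, 0.12]
ee_rot: [[0.358, -0.934, 0.001], [-0.934, -0.358, 0.0], [0.0, -0.001, -1.0]]
wrist_force: [-0.2, -0.3, 0.6]
gripper_width: 0.004
```

Run:
```python
from h import *
from cv import *
s=r.sense(); print(s['time_s'],s['tcp_pos'],np.round(s['ee_rot'],3).tolist(),s['wrist_force'],torail(s['tcp_pos']))
c=cap('top','top1.png'); cap('wrist','wr1.png')
print(delta(w(-.156,.129,.12),rot(-69),w(-.156,.129,.025),rot(-69)))
```

```text
3.6 [0.40432461 0.06636707 0.11997273] [[0.358, -0.934, 0.001], [-0.934, -0.358, 0.0], [0.0, -0.001, -1.0]] [-0.22369467 -0.34455953  0.60996425] [-0.15517588  0.12864573]
[0.0, 0.0, 3.8, 0.0, 0.0, 0.0]
```

View pics/top1.png

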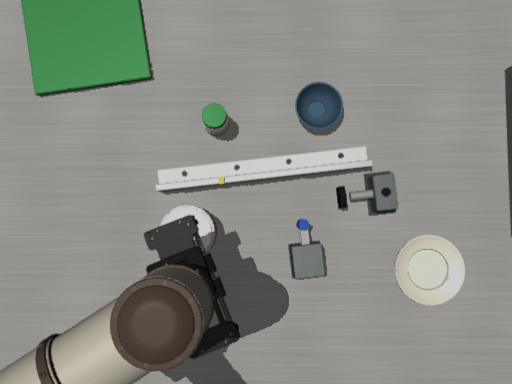

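View pics/wr1.png

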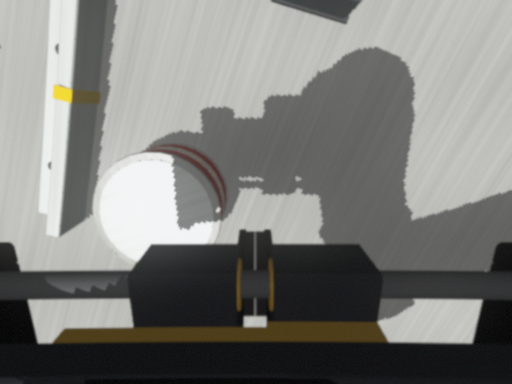

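>>> play_rows([
  [0, 0, 0.8, 0, 0, 0, 0],
  [0, 0, 1.6, 0, 0, 0, 0],
  [0, 0, 2.4, 0, 0, 0, 0],
  [0, 0, 3.2, 0, 0, 0, 0],
  [0, 0, 3.6, 0, 0, 0, 0],
  [0, 0, 3.8, 0, 0, 0, 0],
  [0, 0, 3.8, 0, 0, 0, 0],
])

```text
time_s: 4.4
tcp_pos: [0.4041, 0.0661, 0.0244]
ee_rot: [[0.357, -0.934, -0.0], [-0.934, -0.357, -0.0], [0.0, 0.0, -1.0]]
wrist_force: [-0.1, -0.1, -0.3]
gripper_width: 0.006
```

Run:
```python
from h import *
from cv import *
s=r.sense(); print(s['time_s'],s['tcp_pos'],s['wrist_force'],torail(s['tcp_pos']))
c=cap('top','top2.png'); c=cap('side','side2.png')
im=c['pixels'][:,:,::-1]; cv2.imwrite('pics/s2z.png',cv2.resize(im[110:300,150:350],None,fx=3,fy=3))
# 10 mm along rail +x
print(delta(w(-.156,.129,.025),rot(-69),w(-.146,.129,.025),rot(-69)))
```

```text
4.4 [0.40410089 0.06607316 0.02441998] [-0.12602357 -0.14760483 -0.26120391] [-0.15542886  0.1283766 ]
[0.104, -0.386, 0.0, 0.0, 0.0, 0.0]
```

View pics/s2z.png

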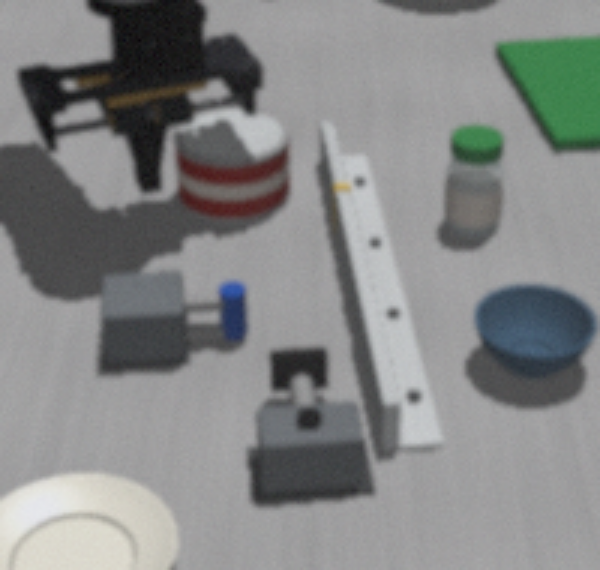

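>>> play_rows([
  [0.03, -0.12, 0, 0, 0, 0, 0],
  [0.06, -0.24, 0, 0, 0, 0, 0],
  [0.1, -0.36, 0, 0, 0, 0, 0],
  [0.12, -0.44, 0, 0, 0, 0, 0],
  [0.14, -0.52, 0, 0, 0, 0, 0],
  [0.16, -0.6, 0, 0, 0, 0, 0],
  [0.18, -0.68, 0, 0, 0, 0, 0],
  [0.2, -0.76, 0, 0, 0, 0, 0],
  [0.22, -0.84, 0, 0, 0, 0, 0],
  [0.24, -0.92, 0, 0, 0, 0, 0],
  [0.26, -1, 0, 0, 0, 0, 0],
  [0.28, -1.08, 0, 0, 0, 0, 0],
])

```text
time_s: 5.7
tcp_pos: [0.4318, 0.0698, 0.0244]
ee_rot: [[0.358, -0.934, -0.0], [-0.934, -0.358, -0.0], [-0.0, 0.0, -1.0]]
wrist_force: [-2.3, -1.2, -0.0]
gripper_width: 0.001
```

```bash
cat > tin.py <<'E'
from h import *
from cv import *
from scipy.optimize import least_squares
def tin_side(cam='side',f=None):
    # fit the projected tin top rim/base to the mask
    c=cap(cam,f); d=r.cut_out(cam,'tin')
    return c,d
if __name__=='__main__':
    import sys
    s=r.sense(); print(s['time_s'],s['tcp_pos'],s['wrist_force'],torail(s['tcp_pos']))
    for cam in ['top','side']:
        c,d=tin_side(cam,sys.argv[1]+cam+'.png')
        if d:
            m=d[0]['region']; v,u=np.nonzero(m); print(cam,d[0]['score'],m.sum(),u.min(),u.max(),v.min(),v.max())
            q=unproj(c,[[(u.min()+u.max())/2,v.min()],[u.min(),v.mean()],[u.max(),v.mean()]],.06)
            print(np.round(q,4).tolist())
        im=c['pixels'][:,:,::-1]
        box=(slice(120,290),slice(140,340)) if cam=='top' else (slice(110,260),slice(180,380))
        cv2.imwrite('pics/'+sys.argv[1]+cam+'z.png',cv2.resize(im[box],None,fx=3,fy=3,interpolation=cv2.INTER_CUBIC))
E
python3 tin.py a
```

```text
5.7 [0.43178467 0.06979373 0.02442842] [-2.31586925 -1.21406739 -0.0083639 ] [-0.12750854  0.12920741]
top 0.97 443 157 215 198 239
[[0.5366, 0.0952, 0.06], [0.5016, 0.1466, 0.06], [0.5005, 0.0438, 0.06]]
side 0.86 1210 215 251 146 183
[[0.488, 0.143, 0.06], [0.4482, 0.0411, 0.06], [0.5373, 0.0408, 0.06]]
```

View pics/asidez.png

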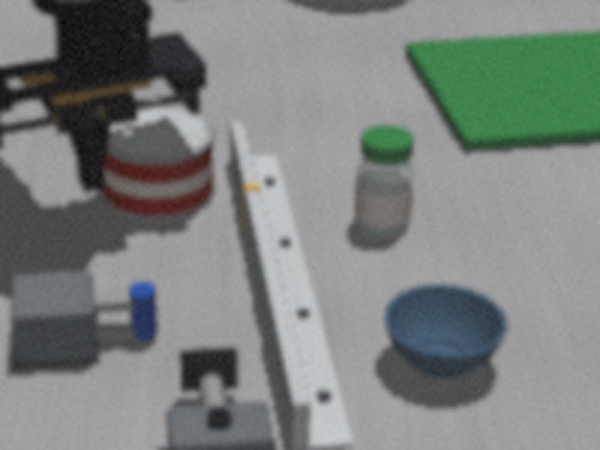

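View pics/atopz.png

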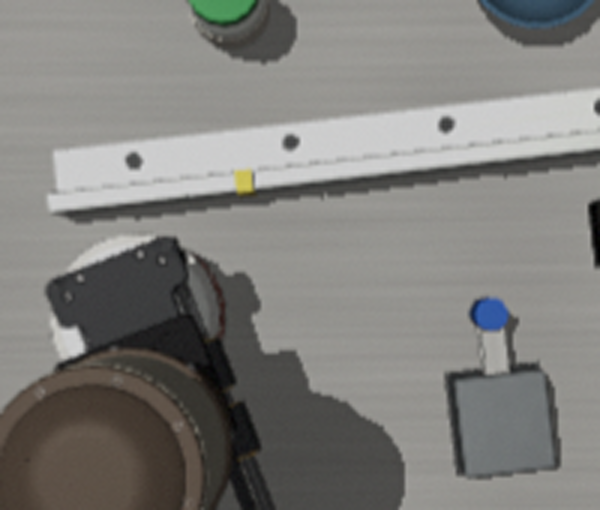

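>>> play_rows([
  [0.02, -0.08, 0, 0, 0, 0, 0],
  [0.04, -0.16, 0, 0, 0, 0, 0],
  [0.06, -0.24, 0, 0, 0, 0, 0],
  [0.08, -0.32, 0, 0, 0, 0, 0],
  [0.1, -0.4, 0, 0, 0, 0, 0],
  [0.12, -0.48, 0, 0, 0, 0, 0],
  [0.14, -0.54, 0, 0, 0, 0, 0],
  [0.15, -0.58, 0, 0, 0, 0, 0],
  [0.16, -0.62, 0, 0, 0, 0, 0],
])

```text
time_s: 6.8
tcp_pos: [0.4476, 0.0716, 0.0245]
ee_rot: [[0.358, -0.934, -0.0], [-0.934, -0.358, -0.0], [0.0, 0.0, -1.0]]
wrist_force: [-2.4, -0.7, 0.9]
gripper_width: 0.012
```

>>> play_rows([
  [0.01, -0.04, 0, 0, 0, 0, 0],
  [0.02, -0.08, 0, 0, 0, 0, 0],
  [0.03, -0.1, 0, 0, 0, 0, 0],
])

```text
time_s: 7.1
tcp_pos: [0.4503, 0.0719, 0.0245]
ee_rot: [[0.358, -0.934, 0.0], [-0.934, -0.358, 0.0], [-0.0, -0.0, -1.0]]
wrist_force: [-3.3, -0.2, 0.0]
gripper_width: 0.004
```

>>> play_rows([
  [0.01, -0.03, 0, 0, 0, 0, 0],
  [0.02, -0.06, 0, 0, 0, 0, 0],
])

```text
time_s: 7.3
tcp_pos: [0.4518, 0.0719, 0.0245]
ee_rot: [[0.358, -0.934, -0.0], [-0.934, -0.358, -0.0], [0.0, 0.0, -1.0]]
wrist_force: [-2.5, -0.1, -0.0]
gripper_width: 0.003
```

>>> play_rows([
  [0.01, -0.03, 0, 0, 0, 0, 0],
  [0.02, -0.06, 0, 0, 0, 0, 0],
])

```text
time_s: 7.5
tcp_pos: [0.4523, 0.0716, 0.0244]
ee_rot: [[0.358, -0.934, -0.002], [-0.934, -0.358, -0.001], [-0.0, 0.002, -1.0]]
wrist_force: [-5.7, 0.6, 3.3]
gripper_width: 0.009
```

>>> play_rows([
  [0.01, -0.03, 0, 0, 0, 0, 0],
  [0.02, -0.06, 0, 0, 0, 0, 0],
])

```text
time_s: 7.7
tcp_pos: [0.4524, 0.0711, 0.0243]
ee_rot: [[0.358, -0.934, -0.005], [-0.934, -0.358, -0.002], [0.0, 0.005, -1.0]]
wrist_force: [-8.6, 0.0, 5.0]
gripper_width: 0.007
```

Run:
```python
from cv import *
p=w(-.1048,.129,.025);R=rot(-69)
for q in [(-.135,.122),(-.14,.22),(-.07,.235)]:
    print(delta(p,R,w(*q,.025),R))
```

```text
[-0.043, 1.239, 0.0, 0.0, 0.0, 0.0]
[-3.881, 0.415, 0.0, 0.0, 0.0, 0.0]
[-3.733, -2.445, 0.0, 0.0, 0.0, 0.0]
```

>>> play_rows([
  [0, 0.1, 0, 0, 0, 0, 0],
  [0, 0.3, 0, 0, 0, 0, 0],
  [-0.02, 0.8, 0, 0, 0, 0, 0],
  [-0.04, 1.24, 0, 0, 0, 0, 0],
  [-1, 1, 0, 0, 0, 0, 0],
  [-2, 0.8, 0, 0, 0, 0, 0],
  [-3, 0.6, 0, 0, 0, 0, 0],
  [-3.88, 0.42, 0, 0, 0.3, 0, 0],
  [-3.84, -0.6, 0, 0, 0.6, 0, 0],
  [-3.8, -1.6, 0, 0, 0.6, 0, 0],
  [-3.73, -2.45, 0, 0, 0.6, 0, 0],
  [-3.73, -2.45, 0, 0, 0.6, 0, 0],
])

```text
time_s: 8.9
tcp_pos: [0.481, 0.1826, 0.0249]
ee_rot: [[0.358, -0.933, 0.022], [-0.932, -0.359, -0.047], [0.052, -0.004, -0.999]]
wrist_force: [-0.4, -0.1, 0.7]
gripper_width: 0.003
```

```bash
python3 tin.py b
python3 - <<'E'
from h import *
from cv import *
s=r.sense(); print(np.round(s['ee_rot'],3).tolist())
E
```

```text
8.9 [0.48095591 0.18256078 0.02485212] [-0.36304795 -0.05221406  0.6965464 ] [-0.06691271  0.23626983]
top 0.82 2605 154 212 188 243
[[0.5545, 0.1006, 0.06], [0.5062, 0.1519, 0.06], [0.5051, 0.0491, 0.06]]
side 0.87 1272 220 258 145 182
[[0.5038, 0.1488, 0.06], [0.46, 0.0491, 0.06], [0.5546, 0.0487, 0.06]]
[[0.358, -0.934, 0.018], [-0.932, -0.358, -0.049], [0.052, 0.001, -0.999]]
```

View pics/btopz.png

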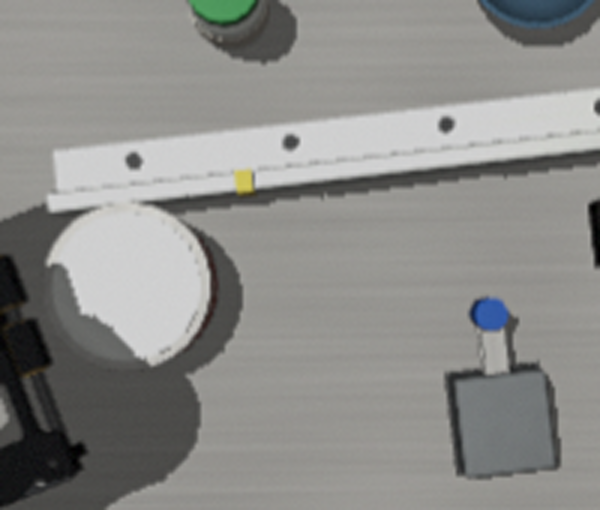

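View pics/bsidez.png

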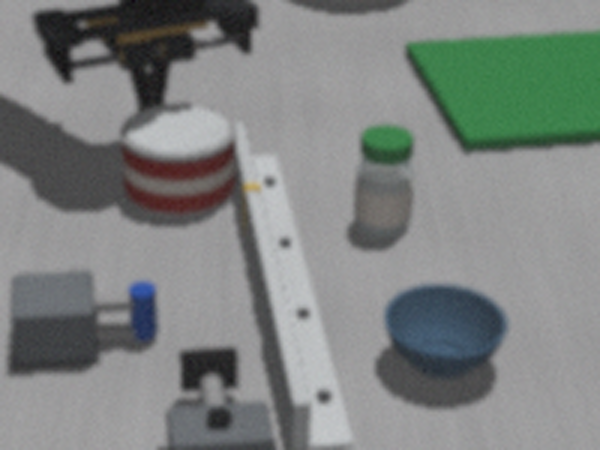

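Run:
```python
from cv import *
p=w(-.07,.235,.025);R=rot(-69,3)
print(R)
for q in [(-.07,.225,.025),(-.07,.135,.025),(-.07,.235,.015),(-.06,.235,.025)]:
    print(delta(p,R,w(*q),R))
```

```text
[[ 0.35787682 -0.93358043  0.01875553]
 [-0.93230099 -0.35836795 -0.04885982]
 [ 0.05233596  0.         -0.99862953]]
[0.386, 0.104, 0.02, 0.0, 0.0, 0.0]
[3.858, 1.039, 0.202, 0.0, 0.0, 0.0]
[-0.021, 0.0, 0.399, 0.0, 0.0, 0.0]
[0.104, -0.386, 0.005, 0.0, 0.0, 0.0]
```

>>> play_rows([
  [0.16, 0.04, 0.01, 0, 0, 0, 0],
  [0.32, 0.085, 0.02, 0, 0, 0, 0],
  [0.48, 0.13, 0.025, 0, 0, 0, 0],
  [0.64, 0.17, 0.03, 0, 0, 0, 0],
  [0.77, 0.21, 0.04, 0, 0, 0, 0],
  [0.85, 0.23, 0.045, 0, 0, 0, 0],
  [0.93, 0.25, 0.05, 0, 0, 0, 0],
  [1.01, 0.27, 0.055, 0, 0, 0, 0],
  [1.09, 0.295, 0.06, 0, 0, 0, 0],
  [1.17, 0.315, 0.06, 0, 0, 0, 0],
  [1.25, 0.335, 0.065, 0, 0, 0, 0],
  [1.33, 0.36, 0.07, 0, 0, 0, 0],
])

```text
time_s: 10.3
tcp_pos: [0.4823, 0.1466, 0.0246]
ee_rot: [[0.358, -0.934, 0.019], [-0.932, -0.359, -0.049], [0.052, -0.0, -0.999]]
wrist_force: [-1.4, 3.5, -0.4]
gripper_width: 0.003
```

>>> play_rows([
  [0.12, 0.03, 0.006, 0, 0, 0, 0],
  [0.26, 0.07, 0.014, 0, 0, 0, 0],
  [0.41, 0.11, 0.02, 0, 0, 0, 0],
  [0.56, 0.15, 0.03, 0, 0, 0, 0],
  [0.71, 0.19, 0.037, 0, 0, 0, 0],
  [0.86, 0.23, 0.045, 0, 0, 0, 0],
  [1.01, 0.27, 0.053, 0, 0, 0, 0],
  [1.16, 0.31, 0.06, 0, 0, 0, 0],
  [1.31, 0.35, 0.07, 0, 0, 0, 0],
  [1.43, 0.385, 0.075, 0, 0, 0, 0],
  [1.51, 0.405, 0.08, 0, 0, 0, 0],
  [1.55, 0.415, 0.08, 0, 0, 0, 0],
])

```text
time_s: 11.5
tcp_pos: [0.4864, 0.1065, 0.0245]
ee_rot: [[0.358, -0.934, 0.019], [-0.932, -0.358, -0.049], [0.052, 0.0, -0.999]]
wrist_force: [-1.7, 3.3, 0.5]
gripper_width: 0.003
```

```bash
python3 tin.py c
```

```text
11.5 [0.48636713 0.10653155 0.02454483] [-1.73693803  3.2895241   0.47845618] [-0.06941187  0.16008927]
top 0.69 2103 188 240 185 239
[[0.5594, 0.0453, 0.06], [0.5135, 0.0917, 0.06], [0.5126, -0.0008, 0.06]]
side 0.69 1380 221 260 154 193
[[0.5095, 0.0981, 0.06], [0.4661, -0.0022, 0.06], [0.5594, -0.0025, 0.06]]
```

View pics/ctopz.png

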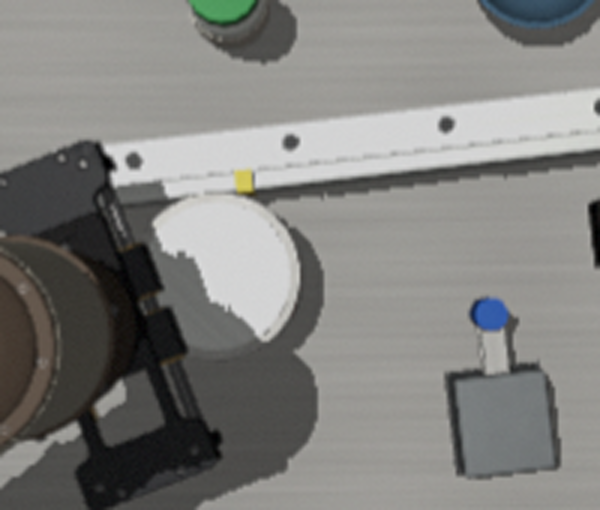

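View pics/csidez.png

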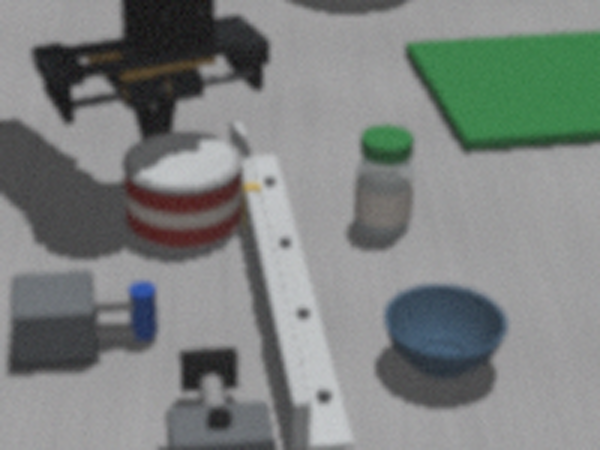

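>>> play_rows([
  [0.1, 0.027, 0.005, 0, 0, 0, 0],
  [0.26, 0.07, 0.014, 0, 0, 0, 0],
  [0.44, 0.12, 0.02, 0, 0, 0, 0],
  [0.62, 0.165, 0.03, 0, 0, 0, 0],
  [0.8, 0.215, 0.042, 0, 0, 0, 0],
  [0.98, 0.265, 0.05, 0, 0, 0, 0],
  [1.16, 0.31, 0.06, 0, 0, 0, 0],
  [1.34, 0.36, 0.07, 0, 0, 0, 0],
  [1.52, 0.41, 0.08, 0, 0, 0, 0],
  [1.7, 0.46, 0.09, 0, 0, 0, 0],
  [1.88, 0.505, 0.1, 0, 0, 0, 0],
  [2.02, 0.545, 0.105, 0, 0, 0, 0],
])

```text
time_s: 12.9
tcp_pos: [0.4918, 0.0543, 0.0246]
ee_rot: [[0.358, -0.934, 0.019], [-0.932, -0.358, -0.049], [0.052, 0.0, -0.999]]
wrist_force: [-0.9, 2.7, 0.4]
gripper_width: 0.003
```

>>> play_rows([
  [0.14, 0.037, 0.007, 0, 0, 0, 0],
  [0.3, 0.08, 0.015, 0, 0, 0, 0],
  [0.46, 0.125, 0.024, 0, 0, 0, 0],
  [0.62, 0.165, 0.03, 0, 0, 0, 0],
  [0.78, 0.21, 0.04, 0, 0, 0, 0],
  [0.94, 0.255, 0.05, 0, 0, 0, 0],
  [1.1, 0.295, 0.057, 0, 0, 0, 0],
  [1.26, 0.34, 0.066, 0, 0, 0, 0],
  [1.42, 0.38, 0.074, 0, 0, 0, 0],
  [1.54, 0.415, 0.08, 0, 0, 0, 0],
  [1.62, 0.435, 0.085, 0, 0, 0, 0],
  [1.66, 0.447, 0.087, 0, 0, 0, 0],
])

```text
time_s: 14.1
tcp_pos: [0.4962, 0.0116, 0.0246]
ee_rot: [[0.358, -0.934, 0.019], [-0.932, -0.358, -0.049], [0.052, 0.0, -0.999]]
wrist_force: [-2.4, 3.0, 0.7]
gripper_width: 0.003
```

```bash
python3 tin.py d
```

```text
14.1 [0.49620924 0.01164869 0.02457009] [-2.44356169  2.98309579  0.74571364] [-0.06945839  0.06469732]
top 0.95 1993 241 292 178 233
[[0.5711, -0.0487, 0.06], [0.5248, -0.0027, 0.06], [0.5239, -0.0938, 0.06]]
side 0.56 1608 222 265 173 217
[[0.5198, 0.0022, 0.06], [0.4744, -0.0905, 0.06], [0.5702, -0.0906, 0.06]]
```

View pics/dtopz.png

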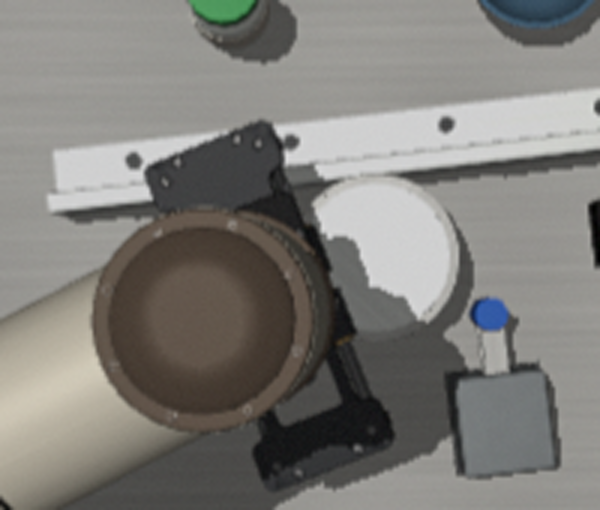

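View pics/dsidez.png

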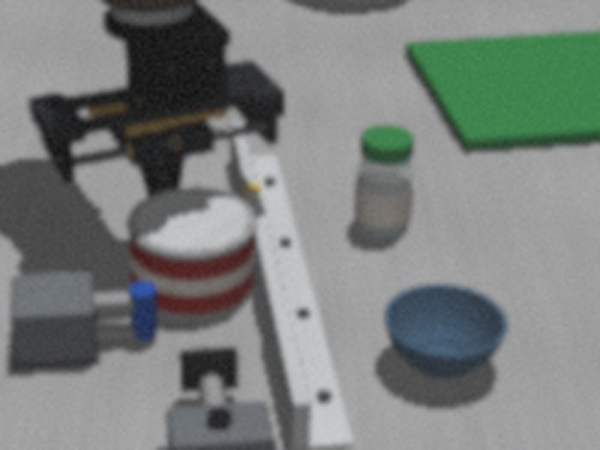

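>>> play_rows([
  [0.12, 0.03, 0.006, 0, 0, 0, 0],
  [0.27, 0.072, 0.014, 0, 0, 0, 0],
  [0.42, 0.113, 0.022, 0, 0, 0, 0],
  [0.57, 0.153, 0.03, 0, 0, 0, 0],
  [0.7, 0.188, 0.036, 0, 0, 0, 0],
  [0.78, 0.21, 0.04, 0, 0, 0, 0],
  [0.86, 0.23, 0.045, 0, 0, 0, 0],
  [0.94, 0.253, 0.049, 0, 0, 0, 0],
  [1.02, 0.275, 0.053, 0, 0, 0, 0],
  [1.1, 0.296, 0.057, 0, 0, 0, 0],
  [1.18, 0.318, 0.062, 0, 0, 0, 0],
  [1.26, 0.34, 0.066, 0, 0, 0, 0],
])

```text
time_s: 15.5
tcp_pos: [0.4984, -0.0202, 0.0245]
ee_rot: [[0.358, -0.934, 0.017], [-0.932, -0.358, -0.049], [0.051, 0.002, -0.999]]
wrist_force: [-6.0, 9.0, 4.4]
gripper_width: 0.006
```

>>> play_rows([
  [0.04, 0.01, 0.002, 0, 0, 0, 0],
  [0.08, 0.02, 0.004, 0, 0, 0, 0],
  [0.12, 0.03, 0.006, 0, 0, 0, 0],
  [0.16, 0.04, 0.008, 0, 0, 0, 0],
])

```text
time_s: 15.9
tcp_pos: [0.4983, -0.0242, 0.0245]
ee_rot: [[0.358, -0.934, 0.016], [-0.932, -0.358, -0.049], [0.051, 0.003, -0.999]]
wrist_force: [-6.6, 10.5, 5.5]
gripper_width: 0.008
```

>>> play_rows([
  [0.04, 0.01, 0.002, 0, 0, 0, 0],
  [0.08, 0.02, 0.004, 0, 0, 0, 0],
  [0.12, 0.03, 0.006, 0, 0, 0, 0],
  [0.16, 0.04, 0.008, 0, 0, 0, 0],
])

```text
time_s: 16.3
tcp_pos: [0.4984, -0.0283, 0.0245]
ee_rot: [[0.358, -0.934, 0.015], [-0.932, -0.358, -0.049], [0.051, 0.004, -0.999]]
wrist_force: [-7.1, 10.6, 5.3]
gripper_width: 0.005
```

>>> play_rows([
  [0.04, 0.01, 0.002, 0, 0, 0, 0],
  [0.08, 0.02, 0.004, 0, 0, 0, 0],
  [0.12, 0.03, 0.006, 0, 0, 0, 0],
  [0.16, 0.04, 0.008, 0, 0, 0, 0],
])

```text
time_s: 16.7
tcp_pos: [0.4985, -0.0325, 0.0243]
ee_rot: [[0.358, -0.934, 0.014], [-0.933, -0.358, -0.049], [0.051, 0.004, -0.999]]
wrist_force: [-8.7, 10.3, 6.1]
gripper_width: 0.005
```

```bash
python3 tin.py e
```

```text
16.7 [ 0.49851664 -0.03247223  0.02432916] [-8.68902524 10.310874    6.10712792] [-0.07173702  0.02057491]
top 0.68 1769 269 316 176 230
[[0.5742, -0.0954, 0.06], [0.5308, -0.0527, 0.06], [0.53, -0.1368, 0.06]]
side 0.85 1720 223 267 182 226
[[0.5244, -0.0388, 0.06], [0.4791, -0.1289, 0.06], [0.574, -0.129, 0.06]]
```

View pics/etopz.png

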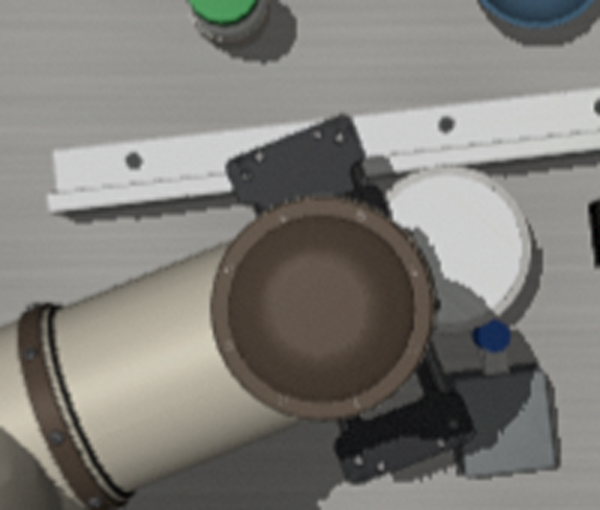

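View pics/esidez.png

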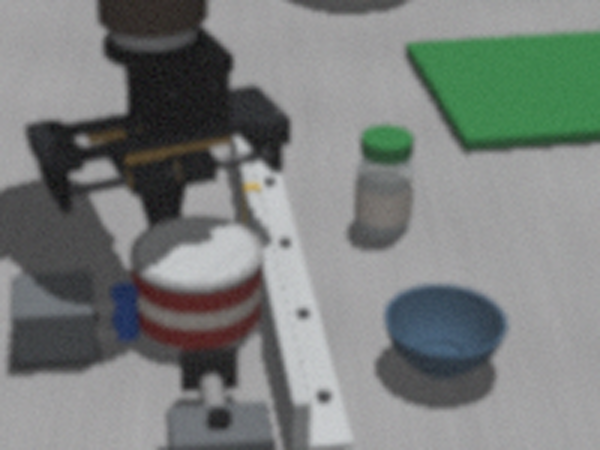

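>>> play_rows([
  [0.04, 0.015, 0.002, 0, 0, 0, 0],
  [0.08, 0.03, 0.004, 0, 0, 0, 0],
  [0.12, 0.045, 0.006, 0, 0, 0, 0],
  [0.16, 0.06, 0.008, 0, 0, 0, 0],
  [0.2, 0.075, 0.01, 0, 0, 0, 0],
])

```text
time_s: 17.4
tcp_pos: [0.4983, -0.0379, 0.0243]
ee_rot: [[0.357, -0.934, 0.013], [-0.933, -0.358, -0.049], [0.051, 0.005, -0.999]]
wrist_force: [-8.6, 9.5, 4.9]
gripper_width: 0.005
```

>>> play_rows([
  [0.04, 0.015, 0.002, 0, 0, 0, 0],
  [0.08, 0.03, 0.004, 0, 0, 0, 0],
  [0.12, 0.045, 0.006, 0, 0, 0, 0],
  [0.16, 0.06, 0.008, 0, 0, 0, 0],
  [0.2, 0.075, 0.01, 0, 0, 0, 0],
])

```text
time_s: 17.9
tcp_pos: [0.4978, -0.0434, 0.0241]
ee_rot: [[0.357, -0.934, 0.012], [-0.933, -0.357, -0.049], [0.05, 0.006, -0.999]]
wrist_force: [-9.1, 9.0, 6.8]
gripper_width: 0.006
```

>>> play_rows([
  [0.04, 0.015, 0.002, 0, 0, 0, 0],
  [0.08, 0.03, 0.004, 0, 0, 0, 0],
  [0.12, 0.045, 0.006, 0, 0, 0, 0],
  [0.16, 0.06, 0.008, 0, 0, 0, 0],
])

```text
time_s: 18.3
tcp_pos: [0.4974, -0.0478, 0.024]
ee_rot: [[0.357, -0.934, 0.011], [-0.933, -0.357, -0.049], [0.05, 0.007, -0.999]]
wrist_force: [-8.8, 9.2, 5.6]
gripper_width: 0.006
```

>>> play_rows([
  [0.04, 0.01, 0.002, 0, 0, 0, 0],
  [0.08, 0.02, 0.004, 0, 0, 0, 0],
  [0.12, 0.03, 0.006, 0, 0, 0, 0],
  [0.16, 0.04, 0.008, 0, 0, 0, 0],
])

```text
time_s: 18.7
tcp_pos: [0.4973, -0.0521, 0.0237]
ee_rot: [[0.357, -0.934, 0.01], [-0.933, -0.357, -0.05], [0.05, 0.008, -0.999]]
wrist_force: [-9.7, 9.4, 4.3]
gripper_width: 0.007
```

>>> play_rows([
  [0.04, 0.01, 0.002, 0, 0, 0, 0],
  [0.08, 0.02, 0.004, 0, 0, 0, 0],
  [0.12, 0.03, 0.006, 0, 0, 0, 0],
  [0.16, 0.04, 0.008, 0, 0, 0, 0],
])

```text
time_s: 19.1
tcp_pos: [0.4974, -0.0563, 0.0235]
ee_rot: [[0.357, -0.934, 0.009], [-0.933, -0.357, -0.05], [0.05, 0.009, -0.999]]
wrist_force: [-8.3, 7.4, 2.8]
gripper_width: 0.006
```

>>> play_rows([
  [0.04, 0.01, 0.002, 0, 0, 0, 0],
  [0.08, 0.02, 0.004, 0, 0, 0, 0],
  [0.12, 0.03, 0.006, 0, 0, 0, 0],
  [0.16, 0.04, 0.008, 0, 0, 0, 0],
])

```text
time_s: 19.5
tcp_pos: [0.4976, -0.0606, 0.0233]
ee_rot: [[0.357, -0.934, 0.008], [-0.933, -0.356, -0.05], [0.05, 0.01, -0.999]]
wrist_force: [-7.7, 7.5, 2.2]
gripper_width: 0.004
```

>>> play_rows([
  [0.04, 0.01, 0.002, 0, 0, 0, 0],
  [0.08, 0.02, 0.004, 0, 0, 0, 0],
  [0.12, 0.03, 0.006, 0, 0, 0, 0],
  [0.16, 0.04, 0.008, 0, 0, 0, 0],
])

```text
time_s: 19.9
tcp_pos: [0.5007, -0.0647, 0.0238]
ee_rot: [[0.357, -0.934, 0.013], [-0.933, -0.357, -0.05], [0.051, 0.005, -0.999]]
wrist_force: [-4.1, 4.1, -0.1]
gripper_width: 0.003
```

```bash
python3 tin.py f
```

```text
19.9 [ 0.50069069 -0.06468607  0.02382319] [-4.11066784  4.1190281  -0.09356947] [-0.07291398 -0.01169075]
top 0.83 1312 289 335 174 226
[[0.5775, -0.1304, 0.06], [0.5398, -0.0886, 0.06], [0.539, -0.171, 0.06]]
side 0.82 1714 223 268 190 236
[[0.5264, -0.073, 0.06], [0.4808, -0.1541, 0.06], [0.5757, -0.1541, 0.06]]
```

View pics/ftop.png

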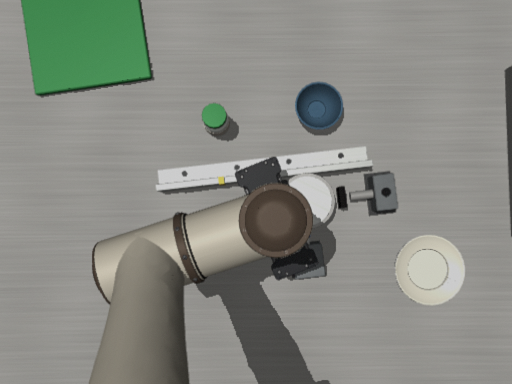

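View pics/fsidez.png

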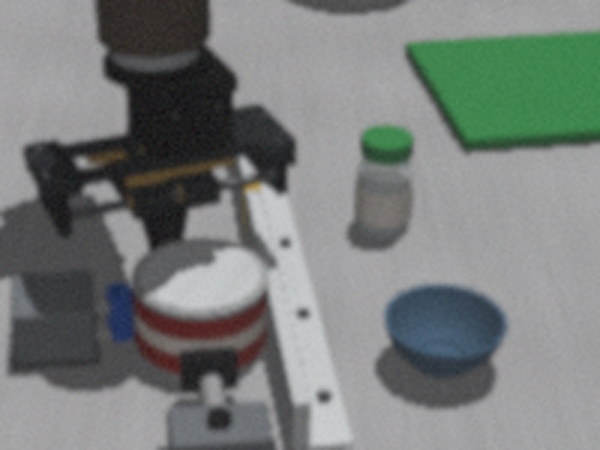

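>>> play_rows([
  [0.04, 0.01, 0.002, 0, 0, 0, 0],
  [0.08, 0.02, 0.004, 0, 0, 0, 0],
  [0.12, 0.03, 0.006, 0, 0, 0, 0],
  [0.16, 0.04, 0.008, 0, 0, 0, 0],
])

```text
time_s: 20.5
tcp_pos: [0.5038, -0.0684, 0.0248]
ee_rot: [[0.358, -0.934, 0.019], [-0.932, -0.358, -0.049], [0.052, -0.0, -0.999]]
wrist_force: [-2.2, 2.9, 0.1]
gripper_width: 0.004
```

>>> play_rows([
  [0.02, 0.005, 0.001, 0, 0, 0, 0],
  [0.04, 0.01, 0.002, 0, 0, 0, 0],
  [0.06, 0.015, 0.003, 0, 0, 0, 0],
  [0.08, 0.02, 0.004, 0, 0, 0, 0],
])

```text
time_s: 20.9
tcp_pos: [0.5036, -0.0703, 0.0247]
ee_rot: [[0.358, -0.934, 0.018], [-0.932, -0.358, -0.049], [0.052, 0.001, -0.999]]
wrist_force: [-4.6, 4.3, 1.8]
gripper_width: 0.004
```

>>> play_rows([
  [0.02, 0.005, 0.001, 0, 0, 0, 0],
  [0.04, 0.01, 0.002, 0, 0, 0, 0],
  [0.06, 0.015, 0.003, 0, 0, 0, 0],
  [0.08, 0.02, 0.004, 0, 0, 0, 0],
])

```text
time_s: 21.3
tcp_pos: [0.5044, -0.0725, 0.0248]
ee_rot: [[0.358, -0.934, 0.019], [-0.932, -0.359, -0.049], [0.052, -0.0, -0.999]]
wrist_force: [-3.1, 2.8, 0.1]
gripper_width: 0.008
```

>>> play_rows([
  [0.02, 0.005, 0.001, 0, 0, 0, 0],
  [0.04, 0.01, 0.002, 0, 0, 0, 0],
  [0.06, 0.015, 0.003, 0, 0, 0, 0],
  [0.08, 0.02, 0.004, 0, 0, 0, 0],
])

```text
time_s: 21.7
tcp_pos: [0.5046, -0.0745, 0.0248]
ee_rot: [[0.358, -0.934, 0.019], [-0.932, -0.358, -0.049], [0.052, -0.0, -0.999]]
wrist_force: [-1.2, 3.2, -0.4]
gripper_width: 0.011
```

>>> play_rows([
  [0.02, 0.005, 0.001, 0, 0, 0, 0],
  [0.04, 0.01, 0.002, 0, 0, 0, 0],
  [0.06, 0.015, 0.003, 0, 0, 0, 0],
  [0.08, 0.02, 0.004, 0, 0, 0, 0],
])

```text
time_s: 22.1
tcp_pos: [0.5049, -0.0763, 0.0248]
ee_rot: [[0.358, -0.934, 0.019], [-0.932, -0.358, -0.048], [0.052, -0.0, -0.999]]
wrist_force: [-3.9, 5.8, 0.9]
gripper_width: 0.011
```

>>> play_rows([
  [0.02, 0.005, 0.001, 0, 0, 0, 0],
  [0.04, 0.01, 0.002, 0, 0, 0, 0],
])

```text
time_s: 22.3
tcp_pos: [0.5049, -0.0769, 0.0248]
ee_rot: [[0.358, -0.934, 0.019], [-0.932, -0.358, -0.048], [0.052, -0.001, -0.999]]
wrist_force: [-4.4, 8.4, 2.0]
gripper_width: 0.004
```

>>> play_rows([
  [0.02, 0.005, 0.001, 0, 0, 0, 0],
  [0.04, 0.01, 0.002, 0, 0, 0, 0],
])

```text
time_s: 22.5
tcp_pos: [0.505, -0.0775, 0.0248]
ee_rot: [[0.358, -0.934, 0.019], [-0.932, -0.359, -0.048], [0.051, -0.001, -0.999]]
wrist_force: [-4.9, 11.5, 3.0]
gripper_width: 0.005
```

>>> play_rows([
  [0.02, 0.005, 0.001, 0, 0, 0, 0],
  [0.04, 0.01, 0.002, 0, 0, 0, 0],
  [0.04, 0.01, 0.002, 0, 0, 0, 0],
])

```text
time_s: 22.8
tcp_pos: [0.5051, -0.0781, 0.0248]
ee_rot: [[0.358, -0.933, 0.019], [-0.932, -0.359, -0.047], [0.051, -0.001, -0.999]]
wrist_force: [-4.9, 14.0, 3.4]
gripper_width: 0.007
```

>>> play_rows([
  [0.01, 0.003, 0, 0, 0, 0, 0],
  [0.01, 0.003, 0, 0, 0, 0, 0],
  [0.01, 0.003, 0, 0, 0, 0, 0],
  [0.01, 0.003, 0, 0, 0, 0, 0],
])

```text
time_s: 23.2
tcp_pos: [0.5051, -0.0782, 0.0248]
ee_rot: [[0.358, -0.933, 0.019], [-0.932, -0.359, -0.047], [0.051, -0.001, -0.999]]
wrist_force: [-5.3, 13.0, 2.9]
gripper_width: 0.009
```

>>> play_rows([
  [-0.03, 0, 0, 0, 0, 0, 0],
  [-0.06, 0, 0, 0, 0, 0, 0],
  [-0.09, 0, 0, 0, 0, 0, 0],
  [-0.12, 0, 0, 0, 0, 0, 0],
  [-0.15, 0, 0, 0, 0, 0, 0],
  [-0.18, 0, 0, 0, 0, 0, 0],
  [-0.22, 0, 0, 0, 0, 0, 0],
  [-0.28, 0, 0, 0, 0, 0, 0],
  [-0.4, 0, 0, 0, 0, 0, 0],
  [-0.7, 0, 0, 0, 0, 0, 0],
  [-1.2, 0, 0, 0, 0, 0, 0],
  [-1.8, 0, 0, 0, 0, 0, 0],
])

```text
time_s: 24.4
tcp_pos: [0.4887, -0.0371, 0.0223]
ee_rot: [[0.358, -0.934, 0.019], [-0.932, -0.358, -0.049], [0.052, -0.0, -0.999]]
wrist_force: [-0.2, 0.5, 0.3]
gripper_width: 0.002
```

>>> play_rows([
  [-0.8, 0, -0.3, 0, 0, 0, 0],
  [-1.6, 0, -0.8, 0, 0, 0, 0],
  [-2.2, 0, -1.8, 0, 0, 0, 0],
  [-2.6, 0.4, -3.2, 0, 0, 0, 0],
  [-3, 1.2, -4.6, 0, 0, 0, 0],
  [-3, 2.2, -6, 0, 0, 0, 0],
  [-3, 3, -6.4, 0, 0, 0, 0],
  [-3, 3, -6.4, 0, 0, 0, 0],
])

```text
time_s: 25.2
tcp_pos: [0.3877, 0.0132, 0.1799]
ee_rot: [[0.359, -0.933, 0.022], [-0.932, -0.359, -0.046], [0.051, -0.004, -0.999]]
wrist_force: [0.8, -0.5, -0.5]
gripper_width: 0.003
```

```bash
python3 tin.py g
python3 - <<'E'
import cv2
a=cv2.imread('pics/gtop.png')
cv2.imwrite('pics/gz.png',cv2.resize(a[140:280,260:410],None,fx=5,fy=4.2857,interpolation=cv2.INTER_CUBIC)) if 0 else cv2.imwrite('pics/gz.png',cv2.resize(a[140:280,260:410],None,fx=4,fy=4,interpolation=cv2.INTER_CUBIC))
E
```

```text
25.2 [0.38766292 0.01319396 0.17987466] [ 0.8079813  -0.53939715 -0.47522945] [-0.17725976  0.07748625]
top 0.61 2553 285 341 173 227
[[0.5793, -0.1323, 0.06], [0.5306, -0.0813, 0.06], [0.5297, -0.1815, 0.06]]
side 0.76 1682 224 269 193 240
[[0.5289, -0.0853, 0.06], [0.4835, -0.1648, 0.06], [0.5776, -0.1648, 0.06]]
```

View pics/gz.png

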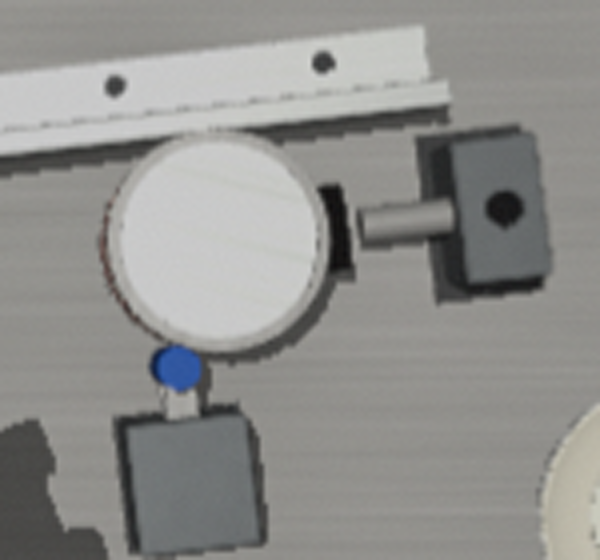

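View pics/gside.png

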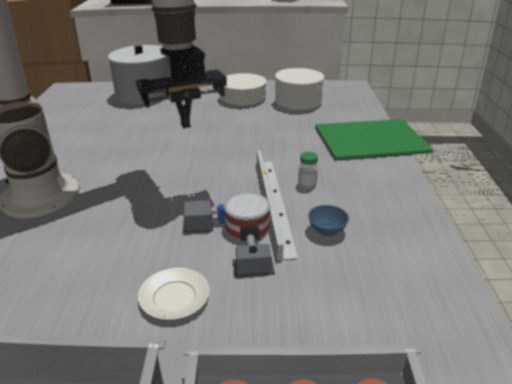

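Run:
```python
from h import *
c=cap('top','fin.png')
from cv import *
p=unproj(c,[[314.1,199.6]],.06)[0]; print('tin in rail',torail(p))
for t in ['spice_jar','sauce_bowl','side_plate']: print(t,np.round(r.spot_in('top',t)[0]['centre'],3))
print(r.finish_job())
```

```text
tin in rail [-0.0493949  -0.08324769]
spice_jar [0.677 0.04  0.084]
sauce_bowl [ 0.711 -0.149  0.02 ]
side_plate [ 0.395 -0.352  0.01 ]
the job is handed in; nothing more can be done
None
```

The tin is in the bay, up against the wall, touching the bumper and held by the roller. I handed the job in at about 25.5 s of the 72 s, and it reported no verdict.

- **To the wall:** With the fingers shut, I slid the tin gently onto the wall before the yellow mark. I pressed it there with up to about 9 N, and a picture with the tool withdrawn showed it touching.
- **Along the wall:** I pushed it from behind at a slight angle into the wall. The pictures taken on the way showed it staying against the wall. Passing the roller took 10 to 14 N in the horizontal plane.
- **On the bumper:** I felt for contact in 0.5 mm steps. The force rose at about 5 N/mm, as expected for the bumper. I held it at an estimated 10 to 12 N on the bumper for about 0.5 s. The wrist force peaked at about 15 N, and I then backed off slowly.
- **Last checks:** The final picture put the tin at x = -49 mm and y = -83 mm in the rail's frame. Earlier estimates gave x = -51 to -52 mm and y = -80 to -81 mm. The difference is within camera accuracy, and all are inside the limits. The jar, bowl and plate were found within about 5 mm of where they started, and the tin stood flat.
- **Not measured:** I had no reading of the force left on the bumper after letting go. I inferred it from the picture and the slow release.

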